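# Hang the craft pail on the gated hook

### The arm

A 6-joint arm with a two-finger parallel gripper is mounted at the origin on the work surface. World frame = base frame: x ahead of the robot, y to its left, z up, the work surface at z = 0. Lengths are in m, angles in degrees, forces in N, time in s.
With the tool pointing down it reaches from about 0.4 to 0.825 m from the base axis. Payload 7 kg.
Tool frame: the origin (TCP) lies midway between the tips of the shut fingers; the grasp point (between the pads) lies 19 mm behind it; z points along the fingers, y is the line along which they close (so a half turn about z gives the same grasp; the last joint's range is limited). The gripper opens to 88 mm and grips with 3 to 60 N. Pads are 19 mm wide; open, the fingers measure 130 mm over their backs; the gripper's body (78 mm by 193 mm) begins 47 mm behind the grasp point.
Start: joints at [-49.498, 20.546, 0.682, 0, -70.136, -16.507], TCP at [0.274, -0.617, 0.227] pointing down, gripper open.
Joint ranges: [-176.03, 176.03], [-82.01, 121.73], [-58.28, 71.71], [-173.87, 95.51], [-174.79, -0.11], [-173.66, 173.66]. Speed limits (degrees/s): [136.94, 136.94, 172.46, 180, 180, 180].

### API

Orientations are given as [roll, pitch, yaw] about the fixed x, y, z axes, in that order (R = Rz(yaw) Ry(pitch) Rx(roll)).
In Python, from plant import r gives the robot as it stands. The module is installed in compiled form; this text tells all that it offers.
- The arm moves only by the tool play_rows, never from a script. Its argument "rows" is a list of rows, each an object with "slide": the shift along the tool's x, y, z as a fraction of full scale, a list of three; "delta_rot": the turn, a rotation vector about the tool's x, y, z as a fraction of full scale, a list of three; "fingers": the opening, from -1 (shut) to 1 (fully open). In form: [{"slide": [x, y, z], "delta_rot": [rx, ry, rz], "fingers": fingers}, ...]. A call has 1 to 8 rows; each row shifts and turns the commanded pose from where the row before left it, along the tool's axes as they then stand; what a row does not reach is not made up. Full scale, the value 1, is 0.15 m for a shift and 0.08 rad for a turn. A row lasts 1/8 s, in which the tool goes at most 62.5 mm and 10.7 degrees, less where a joint would pass 70% of its speed; a pose out of reach is approached as far as the arm can. A call with a number of a shift or a turn outside -1 to 1 is refused whole. A call with a gripper value outside its range is refused whole. The fingers move at their own pace and stop on an object; "squeeze" is the grip in N (left out, the last holds). Time passes only in rows, so rows that do not move let the fingers close. It gives the time, the measured TCP pose, the force, the opening and the grip force at its end, in the units of the state.
- r.get_state(): the state, without advancing time (a new reading comes with each control period).
- r.capture(name): name is "scene" or "top"; returns a dict with "image" (400x640x3 uint8, blue, green, red), "fx", "fy", "cx", "cy" (pixels), "distortion" ([k1, k2, p1, p2, k3] as OpenCV has them; the pictures are not rectified), "R" (3x3) and "t" (3): a world point X has camera coordinates R X + t. Camera axes: x right, y down, z forward; pixel columns grow to the right and rows downward; lengths in m; the calibration is good to about 2 mm. A picture is of the moment at which its call begins. There is no depth.
- r.close_job(): hands the job in; it is judged then, once.
The state is a dict: "time_s": time; "joints": joint angles; "qd": joint speeds; "joint_torque": joint torques, N m; "tcp_pos": TCP position; "eef_rot": TCP orientation; "contact_force": force on the tool from outside, world axes, zero at the start; "moment": the same for the moment, N m; "gripper_width": finger opening in m; "gripper_force": force on a finger pad.
Only numpy, scipy, OpenCV 4.12 (cv2) and the standard library are available. Lean on these libraries where they do the work, as an engineer would, in place of code of your own. Each camera call takes 0.05 s, during which the arm holds its last target. There are 200 camera calls.

### The job

The little metal pail has to be hung up out of the way. While it still stands on the table, swing its fallen bail upright, then lift the pail by the bail and press the middle of the bail gently down past the spring gate of the hook, until the bail sits in the bottom of the hook, the gate has shut above it and the pail hangs there free and still. Press no harder than the gate needs and do not tip the pail, and leave the scissors, marker and glue stick alone.

Things in the scene. Friction and masses are not known exactly. Their poses are not given: they have to be found in the camera images.
- pail: Open tapered metal pail, 80 mm high, 114 mm across the rim, 84 mm at the foot, 0.25 to 0.39 kg with bail (varies). Origin: centre of the underside; z up through the mouth; x runs through the two ears, in which the bail turns (ears at x = +-58 mm, 70 mm above the origin). With the bail upright its middle (eye) is 191 mm above the origin, 111 mm above the rim: the hook goes in between.
- bail (a joint): Bail's angle about the ears' axis, rad: 0 = upright (in line with the pail's z), positive = leaning to the pail's +y; starts lying nearly flat on its stop at 1.5. Turns almost freely, falls back if let go.
- bail_eye (a point): Centre of the bar at the bail's middle, 121 mm from the ears' axis; x along the bar, z away from the ears' axis. Here it is bare 6 mm wire, bent 6 mm up over 18 mm of length: this bend goes into the hook. On either side, 18 to 46 mm from the middle along x, is a black sleeve, 9 mm thick, that spins freely on the wire: hold here, 115 mm from the ears' axis (6 mm below the eye when upright).
- stand: Stand fixed to the table. Origin: underside centre of its 110 mm foot. z up. A tube holds a telescoping mast with a level arm 10 mm wide, 6 to 16 mm above the slot's bottom, running to the stand's +y and ending in the hook 130 mm away. The mast is set anywhere in a 26 mm range, height not reported. Nothing of it rises above the hook. Hung up, the pail's underside is 188 mm below the slot's bottom.
- under_hook (a point): Point on the table below the middle of the hook's slot; axes as the stand's. The hook is a U of steel, 10 mm wide along x, bottom 6 mm thick; the bail's bar must lie along x. Slot 21 mm wide along y; its level bottom is 215 to 241 mm above the table (set by the mast, not reported). Walls flare at the top, 38 mm above the bottom, to a 40 mm mouth. The gate closes it 28 mm above the bottom.
- gate (a joint): Spring gate across the slot: 20 mm brass tongue hinged on the mast side 11 mm from the slot's middle; rad, 0 = shut (level), positive = swung down into the slot, stop 1.35. Gives at 4.5 to 7 N (more than the pail's weight), more near its hinge, resists up to 9 N; the bar slips off its end 13 to 21 mm below the shut gate, which springs shut above it. The hook must not bear over 13 N.
- scissors: Orange-handled scissors, 130 mm long, lying on the table; leave alone. Origin at the pivot, on the table.
- marker: Black marker, 130 mm long, 11 mm thick, lying on the table; leave alone. Origin under its middle.
- glue_stick: Glue stick 29 mm wide, 93 mm tall, standing; leave alone. Origin under its centre.
Not all that is in view belongs to the job. Several things have the shape of the pail; the one meant has the colours described above.

How it is judged:
By the outcome, as a careful person would: the job done as asked, in the order asked, and still so for the second after the job is handed in, with the robot touching nothing.
It also fails if it takes over 72 s, if anything falls off the work surface, if the arm or the gripper's body presses on something with over 40 N, if the wrist force passes 120 N, or if a joint passes its speed limit or range.

## Working session

There is one attempt and no reset: what is moved stays moved. The work goes in short steps, Python scripts to look and compute and a tool call to move; the robot and the scene stay as the last step left them, time stands still between calls to the robot, and variables do not carry over. Pictures are saved under pics/ and viewed, at most 10 in all, crops included, and the job is handed in when it is done.

Besides the shell and the picture viewer there is one more tool, called after "Call:" by a JSON object that holds its "op" and its "data", one argument or row to a line. play_rows: Moves the arm, as the interface text tells. Shift numbers are shares of 0.15 m and turn numbers shares of 0.08 rad, none past 1 either way. Its arguments: {"type":"object","properties":{"rows":{"type":"array"},"squeeze":{"type":"number"}},"required":["rows"]}

```bash
mkdir -p pics; cat > h.py <<'E'
import numpy as np, cv2, json
from plant import r
def snap(name,fn):
    c=r.capture(name); cv2.imwrite(f'pics/{fn}.png',c['image'])
    np.savez(f'pics/{fn}.npz',**{k:np.array(v) for k,v in c.items()}); return c
def load(fn): return dict(np.load(f'pics/{fn}.npz'))
def K(c): return np.array([[c['fx'],0,c['cx']],[0,c['fy'],c['cy']],[0,0,1.]])
def ray(c,p):
    u=cv2.undistortPoints(np.array([[p]],float),K(c),np.array(c['distortion'],float))[0,0]
    R=np.array(c['R']);t=np.array(c['t']);return -R.T@t, R.T@np.array([u[0],u[1],1])
def atz(c,p,z):
    o,d=ray(c,p); return o+d*(z-o[2])/d[2]
def tri(c1,p1,c2,p2):
    o1,d1=ray(c1,p1);o2,d2=ray(c2,p2)
    s=np.linalg.lstsq(np.stack([d1,-d2],1),o2-o1,rcond=None)[0]
    a=o1+d1*s[0];b=o2+d2*s[1];return (a+b)/2,np.linalg.norm(a-b)
def proj(c,X):
    R=np.array(c['R'],float);return cv2.projectPoints(np.array(X,float).reshape(-1,3),cv2.Rodrigues(R)[0],np.array(c['t'],float),K(c),np.array(c['distortion'],float))[0][:,0]
def crop(fn,x0,y0,x1,y1,s,out):
    im=cv2.imread(f'pics/{fn}.png')[y0:y1,x0:x1];cv2.imwrite(f'pics/{out}.png',cv2.resize(im,None,fx=s,fy=s,interpolation=cv2.INTER_CUBIC))
E
python3 - <<'E'
from h import *
np.set_printoptions(precision=3,suppress=True)
a=snap('scene','s0');b=snap('top','t0')
im=np.vstack([cv2.resize(a['image'],(480,300)),cv2.resize(b['image'],(480,300))])
for c in (a,b): print(c['fx'],c['R'],-np.array(c['R']).T@c['t'])
print(r.get_state())
E
```

```text
403.9641444763364 [[ 0.692  0.722 -0.008]
 [ 0.408 -0.4   -0.821]
 [-0.596  0.565 -0.571]] [ 1.295 -0.636  0.849]
493.0208377136232 [[-0.017 -1.    -0.003]
 [-0.99   0.018 -0.14 ]
 [ 0.14   0.001 -0.99 ]] [0.415 0.05  1.35 ]
{'time_s': 0.1, 'joints': array([-49.498,  20.586,   0.638,  -0.017, -70.137, -16.505]), 'qd': array([ 0.056, -0.147,  0.112,  0.013,  0.03 , -0.047]), 'joint_torque': array([ -0.002, -58.416,  29.375,   7.015,   0.01 ,  -0.   ]), 'tcp_pos': array([ 0.274, -0.616,  0.226]), 'eef_rot': array([ 179.914,   -0.009, -156.009]), 'contact_force': array([ 0.524, -0.113,  0.772]), 'moment': array([ 0.033, -0.01 , -0.04 ]), 'gripper_force': 0.0, 'gripper_width': 0.0874953241474751}
```

View pics/s0.png

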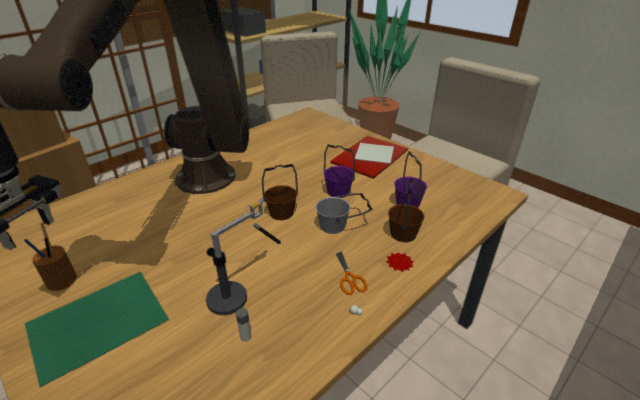

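View pics/t0.png

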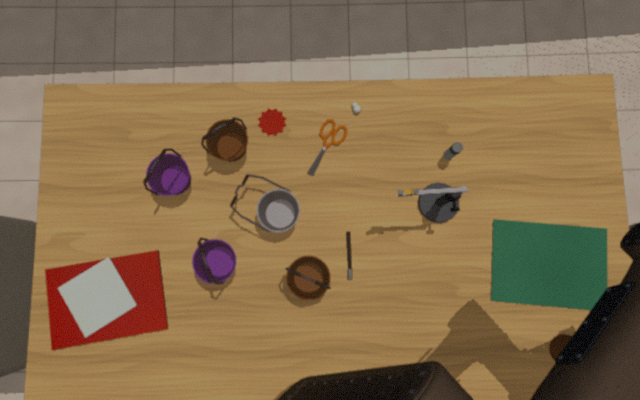

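The scene picture shows five pails: brown (281,203), purple (339,182), purple (410,192), brown (405,223) and grey metal (333,216). Only the grey one is bare metal with a fallen bail, and in the top view it is at (278,211). The stand's foot is at scene (226,297) and top (438,203), with the hook at scene (258,207) and top (402,192). I'll confirm this in enlarged crops.

```bash
python3 - <<'E'
from h import *
a=cv2.imread('pics/s0.png');b=cv2.imread('pics/t0.png')
R=lambda i,x0,y0,x1,y1,s:cv2.resize(i[y0:y1,x0:x1],None,fx=s,fy=s,interpolation=cv2.INTER_CUBIC)
# row1: scene pail (300..380,170..240), top pail (220..310,165..240)
p=[R(a,300,175,380,240,5),R(b,225,168,305,233,5)]
q=[R(a,200,190,280,255,4.5) if 0 else R(a,200,190,280,255,5)[:275],R(b,390,170,470,225,5)]
cv2.imwrite('pics/c0.png',np.vstack([np.hstack(p)[:325],np.hstack(q)]))
E
```

```text
(no output)
```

View pics/c0.png

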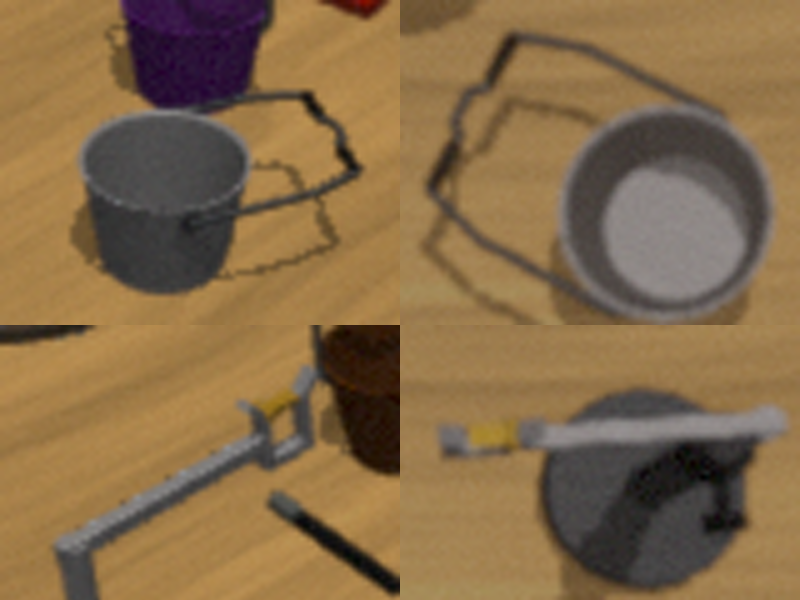

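The crop confirms it: the grey pail has a fallen bail with two black sleeves and a bare bent middle. In the top view the sleeves are at about (245,179) and (233,201). The hook's brass gate is in the scene at about (255,205).

```bash
python3 - <<'E'
from h import *
np.set_printoptions(precision=4,suppress=True)
a=load('s0');b=load('t0')
S=lambda x,y:((x+.5)/5+300-.5,(y+.5)/5+175-.5)
T=lambda x,y:((x-400+.5)/5+225-.5,(y+.5)/5+168-.5)
HS=lambda x,y:((x+.5)/5+200-.5,(y-325+.5)/5+190-.5)
HT=lambda x,y:((x-400+.5)/5+390-.5,(y-325+.5)/5+170-.5)
rim=atz(b,T(665,212),.08);print('rim c top',rim)
print('rim c scene',atz(a,S(164,160),.08))
s1=tri(a,S(312,102),b,T(501,58));s2=tri(a,S(348,160),b,T(442,167));print('sleeves',s1,s2)
for n,p in (('s1',T(501,58)),('s2',T(442,167))): print(n,atz(b,p,.078))
print('s from scene',atz(a,S(312,102),.078),atz(a,S(348,160),.078))
print('tip out',tri(a,HS(309,371),b,HT(452,433)),'tip in',tri(a,HS(243,405),b,HT(533,428)))
print('gate',tri(a,HS(278,404),b,HT(495,433)))
print('arm end mast',tri(a,HS(75,548),b,HT(770,420)))
print('foot',atz(b,(438,203),.008),atz(a,(226,297),.008))
for n,p in dict(br=(227,141),pu=(168,175),pu2=(214,262),br2=(308,279),glue=(453,150)).items():print(n,atz(b,p,.08))
E
```

```text
rim c top [0.5693 0.1412 0.08  ]
rim c scene [0.5703 0.1396 0.08  ]
sleeves (array([0.6382, 0.2144, 0.1247]), np.float64(0.015322281378907784)) (array([0.6082, 0.2713, 0.0309]), np.float64(0.01770060159441559))
s1 [0.6523 0.2266 0.078 ]
s2 [0.5952 0.2572 0.078 ]
s from scene [0.5921 0.2612 0.078 ] [0.652  0.2269 0.078 ]
tip out (array([ 0.5857, -0.1454,  0.2574]), np.float64(0.0016982556905979725)) tip in (array([ 0.586 , -0.1842,  0.2557]), np.float64(0.0037717417758864084))
gate (array([ 0.5867, -0.1667,  0.2478]), np.float64(0.001109054763403928))
arm end mast (array([ 0.5932, -0.2949,  0.2311]), np.float64(0.001881425243394947))
foot [ 0.5896 -0.2929  0.008 ] [ 0.5902 -0.2941  0.008 ]
br [0.7553 0.2733 0.08  ]
pu [0.6665 0.4263 0.08  ]
pu2 [0.4386 0.3042 0.08  ]
br2 [0.3914 0.0652 0.08  ]
glue [ 0.7198 -0.3208  0.08  ]
```

Call:
{"op": "play_rows", "data": {
  "rows": [
    {"slide": [-0.25, 0.26, -0.04], "delta_rot": [0, 0, 0], "fingers": 0},
    {"slide": [-0.25, 0.26, -0.04], "delta_rot": [0, 0, 0], "fingers": 0},
    {"slide": [-0.25, 0.26, -0.04], "delta_rot": [0, 0, 0], "fingers": 0},
    {"slide": [-0.25, 0.26, -0.04], "delta_rot": [0, 0, 0], "fingers": 0},
    {"slide": [-0.25, 0.26, -0.04], "delta_rot": [0, 0, 0], "fingers": 0},
    {"slide": [-0.25, 0.26, -0.04], "delta_rot": [0, 0, 0], "fingers": 0},
    {"slide": [-0.25, 0.26, -0.04], "delta_rot": [0, 0, 0], "fingers": 0},
    {"slide": [-0.25, 0.26, -0.04], "delta_rot": [0, 0, 0], "fingers": 0}
  ],
  "squeeze": 40
}}

```text
time_s: 1.1
tcp_pos: [0.4218, -0.2079, 0.2747]
eef_rot: [180.0, 0.0, -156.0]
contact_force: [0.3, -0.9, -0.4]
gripper_width: 0.0439
gripper_force: 0.0
```

Call:
{"op": "play_rows", "data": {
  "rows": [
    {"slide": [-0.25, 0.26, 0], "delta_rot": [0, 0, 0], "fingers": 0},
    {"slide": [-0.25, 0.26, 0], "delta_rot": [0, 0, 0], "fingers": 0},
    {"slide": [-0.25, 0.26, 0], "delta_rot": [0, 0, 0], "fingers": 0},
    {"slide": [-0.25, 0.26, 0], "delta_rot": [0, 0, 0], "fingers": 0},
    {"slide": [-0.25, 0.26, 0], "delta_rot": [0, 0, 0], "fingers": 0},
    {"slide": [-0.25, 0.26, 0], "delta_rot": [0, 0, 0], "fingers": 0},
    {"slide": [-0.25, 0.26, 0], "delta_rot": [0, 0, 0], "fingers": 0},
    {"slide": [0, 0, 0], "delta_rot": [0, 0, 1], "fingers": 0}
  ]
}}

```text
time_s: 2.1
tcp_pos: [0.551, 0.1496, 0.2731]
eef_rot: [-180.0, -0.1, -160.5]
contact_force: [-0.7, -0.3, 0.2]
gripper_width: 0.0437
gripper_force: 0.0
```

Call:
{"op": "play_rows", "data": {
  "rows": [
    {"slide": [0, 0, 0], "delta_rot": [0, 0, 1], "fingers": 0},
    {"slide": [0, 0, 0], "delta_rot": [0, 0, 1], "fingers": 0},
    {"slide": [0, 0, 0], "delta_rot": [0, 0, 1], "fingers": 0},
    {"slide": [0, 0, 0], "delta_rot": [0, 0, 1], "fingers": 0},
    {"slide": [0, 0, 0], "delta_rot": [0, 0, 1], "fingers": 0},
    {"slide": [0, 0, 0], "delta_rot": [0, 0, 1], "fingers": 0},
    {"slide": [0, 0, 0], "delta_rot": [0, 0, 1], "fingers": 0},
    {"slide": [0, 0, 0], "delta_rot": [0, 0, 1], "fingers": 0}
  ]
}}

```text
time_s: 3.1
tcp_pos: [0.5502, 0.1464, 0.2742]
eef_rot: [-180.0, -0.0, 162.6]
contact_force: [0.4, -0.2, -0.6]
gripper_width: 0.0441
gripper_force: 0.0
```

Call:
{"op": "play_rows", "data": {
  "rows": [
    {"slide": [0, 0, 0], "delta_rot": [0, 0, 1], "fingers": 0},
    {"slide": [0, 0, 0], "delta_rot": [0, 0, 1], "fingers": 0},
    {"slide": [0, 0, 0], "delta_rot": [0, 0, 0.3], "fingers": 0},
    {"slide": [0, 0, 0], "delta_rot": [0, 0, 0], "fingers": 0}
  ]
}}

```text
time_s: 3.6
tcp_pos: [0.5504, 0.1465, 0.2744]
eef_rot: [-180.0, -0.0, 152.3]
contact_force: [-0.5, -0.7, 0.6]
gripper_width: 0.0434
gripper_force: 0.0
```

```bash
cat >> h.py <<'E'
from scipy.spatial.transform import Rotation as Ro
def pose(s=None):
    s=s or r.get_state(); return np.array(s['tcp_pos']),Ro.from_euler('xyz',s['eef_rot'],degrees=True).as_matrix()
def go(target):  # tool-frame shift, fractions, to world target
    p,R=pose(); return R.T@(np.array(target)-p)/0.15
E
python3 - <<'E'
from h import *
np.set_printoptions(precision=4,suppress=True)
s=r.get_state();print(s['tcp_pos'],s['eef_rot'],s['joints'],s['gripper_width'])
print(go([.5935,.259,.12]))
E
```

```text
[0.5504 0.1465 0.2744] [-179.9845   -0.0131  152.2599] [  34.5814    9.0473   -8.5919   -0.0046  -72.3806 -152.32  ] 0.043389490852696236
[0.0944 0.798  1.029 ]
```

Call:
{"op": "play_rows", "data": {
  "rows": [
    {"slide": [0.03, 0.27, 0], "delta_rot": [0, 0, 0], "fingers": 0},
    {"slide": [0.03, 0.27, 0], "delta_rot": [0, 0, 0], "fingers": 0},
    {"slide": [0.03, 0.26, 0], "delta_rot": [0, 0, 0], "fingers": 0},
    {"slide": [0, 0, 0.33], "delta_rot": [0, 0, 0], "fingers": 0},
    {"slide": [0, 0, 0.33], "delta_rot": [0, 0, 0], "fingers": 0},
    {"slide": [0, 0, 0.33], "delta_rot": [0, 0, 0], "fingers": 0},
    {"slide": [0, 0, 0], "delta_rot": [0, 0, 0], "fingers": 0}
  ]
}}

```text
time_s: 4.47
tcp_pos: [0.5921, 0.2574, 0.1221]
eef_rot: [-179.6, -0.2, 152.2]
contact_force: [0.0, 0.6, 0.9]
gripper_width: 0.0439
gripper_force: 0.0
```

```bash
python3 - <<'E'
from h import *
np.set_printoptions(precision=4,suppress=True)
a=snap('scene','s1');b=snap('top','t1')
print(go([.5935,.259,.066]),r.get_state()['joints'])
R=lambda i,x0,y0,x1,y1,s:cv2.resize(i[y0:y1,x0:x1],None,fx=s,fy=s,interpolation=cv2.INTER_CUBIC)
cv2.imwrite('pics/c1.png',np.hstack([R(a['image'],290,130,390,240,4),R(b['image'],190,150,290,260,4)]))
E
```

```text
[ 0.0103 -0.0071  0.4091] [  40.7435   22.4083  -10.186     0.058   -57.375  -158.5103]
```

View pics/c1.png

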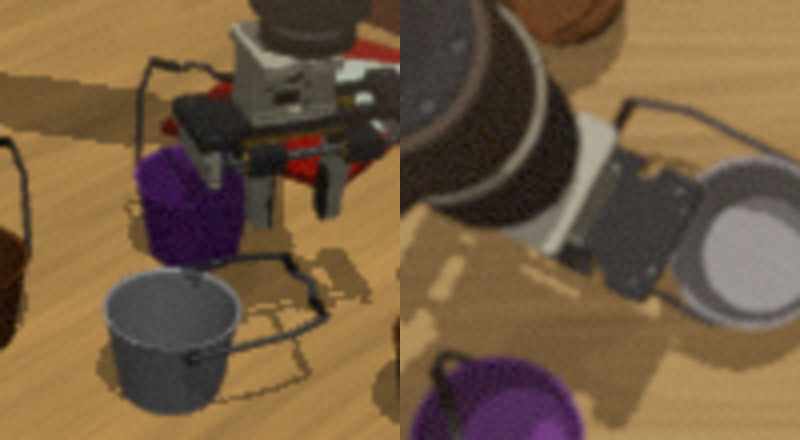

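The enlarged crop shows the two fingertips at crop (258,215) and (328,205). They straddle the far sleeve, at about (295,262), and are clear of the purple pail. Descending now.

Call:
{"op": "play_rows", "data": {
  "rows": [
    {"slide": [0.01, 0, 0.1], "delta_rot": [0, 0, 0], "fingers": 0},
    {"slide": [0, 0, 0.1], "delta_rot": [0, 0, 0], "fingers": 0},
    {"slide": [0, 0, 0.1], "delta_rot": [0, 0, 0], "fingers": 0},
    {"slide": [0, 0, 0.1], "delta_rot": [0, 0, 0], "fingers": 0},
    {"slide": [0, 0, 0], "delta_rot": [0, 0, 0], "fingers": 0}
  ]
}}

```text
time_s: 5.2
tcp_pos: [0.5923, 0.259, 0.0642]
eef_rot: [-179.8, -0.1, 152.2]
contact_force: [0.9, 0.6, 0.1]
gripper_width: 0.0438
gripper_force: 0.0
```

Call:
{"op": "play_rows", "data": {
  "rows": [
    {"slide": [0, 0, 0], "delta_rot": [0, 0, 0], "fingers": -0.4},
    {"slide": [0, 0, 0], "delta_rot": [0, 0, 0], "fingers": -0.6},
    {"slide": [0, 0, 0], "delta_rot": [0, 0, 0], "fingers": -0.75},
    {"slide": [0, 0, 0], "delta_rot": [0, 0, 0], "fingers": -0.75}
  ],
  "squeeze": 5
}}

```text
time_s: 5.7
tcp_pos: [0.5931, 0.2594, 0.0663]
eef_rot: [-180.0, 0.0, 152.2]
contact_force: [0.1, -1.2, -0.2]
gripper_width: 0.0126
gripper_force: 0.9
```

Call:
{"op": "play_rows", "data": {
  "rows": [
    {"slide": [0, 0, 0], "delta_rot": [0, 0, 0], "fingers": -0.85},
    {"slide": [0, 0, 0], "delta_rot": [0, 0, 0], "fingers": -1},
    {"slide": [0, 0, 0], "delta_rot": [0, 0, 0], "fingers": -1},
    {"slide": [0, 0, 0], "delta_rot": [0, 0, 0], "fingers": -1}
  ],
  "squeeze": 25
}}

```text
time_s: 6.2
tcp_pos: [0.5931, 0.2596, 0.066]
eef_rot: [-180.0, -0.0, 152.2]
contact_force: [-0.9, -1.8, -0.7]
gripper_width: 0.0079
gripper_force: 25.0
```

```bash
python3 - <<'E'
from h import *
np.set_printoptions(precision=4,suppress=True)
s=r.get_state();print(s['tcp_pos'],s['eef_rot'],s['contact_force'],s['moment'],s['gripper_width'],s['gripper_force'])
p,R=pose();print(R)
a=snap('scene','s2');b=snap('top','t2')
d=[np.abs(cv2.imread(f'pics/{k}2.png').astype(int)-cv2.imread(f'pics/{k}1.png')).sum() for k in 'st'];print(d)
E
```

```text
[0.5931 0.2596 0.066 ] [-179.9903   -0.0054  152.1974] [-0.8786 -1.8429 -0.6707] [-0.6276  0.0061  0.018 ] 0.007884245455875183 24.9700446263887
[[-0.8846  0.4664 -0.0002]
 [ 0.4664  0.8846 -0.0001]
 [ 0.0001 -0.0002 -1.    ]]
[np.int64(2633893), np.int64(3514705)]
```

Call:
{"op": "play_rows", "data": {
  "rows": [
    {"slide": [0, -0.017, -0.114], "delta_rot": [0, 0, 0], "fingers": -1},
    {"slide": [0, -0.033, -0.11], "delta_rot": [0, 0, 0], "fingers": -1},
    {"slide": [0, -0.049, -0.103], "delta_rot": [0, 0, 0], "fingers": -1},
    {"slide": [0, -0.065, -0.095], "delta_rot": [0, 0, 0], "fingers": -1},
    {"slide": [0, 0, 0], "delta_rot": [0, 0, 0], "fingers": -1}
  ]
}}

```text
time_s: 6.92
tcp_pos: [0.582, 0.2376, 0.1314]
eef_rot: [179.8, 0.1, 152.2]
contact_force: [0.5, -0.5, -2.2]
gripper_width: 0.0081
gripper_force: 25.0
```

Call:
{"op": "play_rows", "data": {
  "rows": [
    {"slide": [0, -0.078, -0.084], "delta_rot": [0, 0, 0], "fingers": -1},
    {"slide": [0, -0.09, -0.072], "delta_rot": [0, 0, 0], "fingers": -1},
    {"slide": [0, -0.099, -0.058], "delta_rot": [0, 0, 0], "fingers": -1},
    {"slide": [0, 0, 0], "delta_rot": [0, 0, 0], "fingers": -1},
    {"slide": [0, 0, 0], "delta_rot": [0, 0, 0], "fingers": -1}
  ]
}}

```text
time_s: 7.55
tcp_pos: [0.5634, 0.2029, 0.162]
eef_rot: [179.9, 0.0, 152.2]
contact_force: [-0.9, 3.9, 3.6]
gripper_width: 0.0076
gripper_force: 25.0
```

Call:
{"op": "play_rows", "data": {
  "rows": [
    {"slide": [0, -0.107, -0.05], "delta_rot": [0, 0, 0], "fingers": -1},
    {"slide": [0, 0, 0], "delta_rot": [0, 0, 0], "fingers": -1}
  ]
}}

```text
time_s: 7.8
tcp_pos: [0.5551, 0.1878, 0.169]
eef_rot: [-180.0, -0.0, 152.2]
contact_force: [-1.4, 1.2, 3.0]
gripper_width: 0.0083
gripper_force: 25.0
```

Call:
{"op": "play_rows", "data": {
  "rows": [
    {"slide": [0, -0.112, -0.032], "delta_rot": [0, 0, 0], "fingers": -1},
    {"slide": [0, 0, 0], "delta_rot": [0, 0, 0], "fingers": -1},
    {"slide": [0, 0, 0], "delta_rot": [0, 0, 0], "fingers": -1}
  ]
}}

```text
time_s: 8.18
tcp_pos: [0.5475, 0.1732, 0.1732]
eef_rot: [-179.9, -0.0, 152.2]
contact_force: [0.0, -0.3, -1.0]
gripper_width: 0.008
gripper_force: 25.0
```

```bash
python3 - <<'E'
from h import *
np.set_printoptions(precision=4,suppress=True)
s=r.get_state();print(s['tcp_pos'],s['eef_rot'],s['contact_force'],s['moment'],s['gripper_width'],s['gripper_force'])
a=snap('scene','s3');b=snap('top','t3')
R=lambda i,x0,y0,x1,y1,s:cv2.resize(i[y0:y1,x0:x1],None,fx=s,fy=s,interpolation=cv2.INTER_CUBIC)
cv2.imwrite('pics/c3.png',np.hstack([R(a['image'],290,140,390,240,4),R(b['image'],210,150,310,250,4)]))
E
```

```text
[0.5475 0.1732 0.1732] [-179.9463   -0.0292  152.1798] [ 0.0126 -0.345  -1.0281] [0.0021 0.1316 0.0179] 0.008048398746838735 25.002049505710602
```

View pics/c3.png

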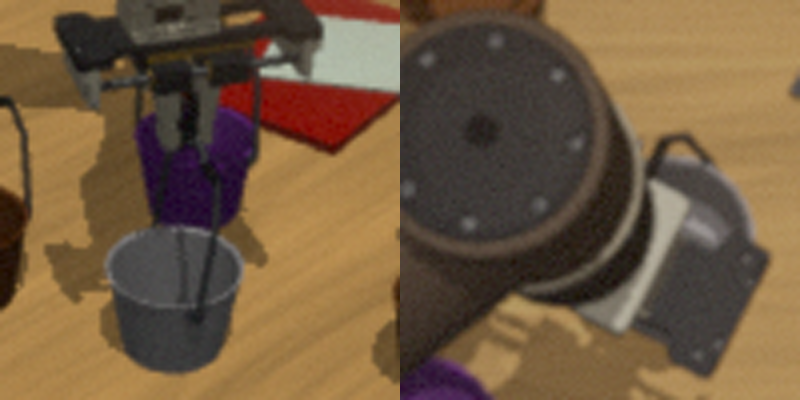

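The crop shows the bail nearly upright in the fingers, at crop (190,140). The pail is still standing in its old place, with its rim centre at (333,206). I'll finish the swing, then firm the grip.

Call:
{"op": "play_rows", "data": {
  "rows": [
    {"slide": [0, -0.06, -0.007], "delta_rot": [0, 0, 0], "fingers": -1},
    {"slide": [0, -0.06, -0.002], "delta_rot": [0, 0, 0], "fingers": -1},
    {"slide": [0, 0, 0], "delta_rot": [0, 0, 0], "fingers": -1},
    {"slide": [0, 0, 0], "delta_rot": [0, 0, 0], "fingers": -1},
    {"slide": [0, 0, 0], "delta_rot": [0, 0, 0], "fingers": -1}
  ],
  "squeeze": 55
}}

```text
time_s: 8.9
tcp_pos: [0.5394, 0.1576, 0.1752]
eef_rot: [180.0, 0.0, 152.2]
contact_force: [0.1, -0.6, -3.6]
gripper_width: 0.0072
gripper_force: 55.0
```

Call:
{"op": "play_rows", "data": {
  "rows": [
    {"slide": [0, 0, -0.01], "delta_rot": [0, 0, 0], "fingers": -1},
    {"slide": [0, 0, -0.01], "delta_rot": [0, 0, 0], "fingers": -1},
    {"slide": [0, 0, -0.02], "delta_rot": [0, 0, 0], "fingers": -1},
    {"slide": [0, 0, -0.02], "delta_rot": [0, 0, 0], "fingers": -1},
    {"slide": [0, 0, -0.02], "delta_rot": [0, 0, 0], "fingers": -1},
    {"slide": [0, 0, -0.02], "delta_rot": [0, 0, 0], "fingers": -1},
    {"slide": [0, 0, 0], "delta_rot": [0, 0, 0], "fingers": -1},
    {"slide": [0, 0, 0], "delta_rot": [0, 0, 0], "fingers": -1}
  ]
}}

```text
time_s: 9.9
tcp_pos: [0.5392, 0.1575, 0.1901]
eef_rot: [-180.0, -0.0, 152.2]
contact_force: [-0.5, 0.6, -3.1]
gripper_width: 0.0074
gripper_force: 55.0
```

```bash
python3 - <<'E'
from h import *
np.set_printoptions(precision=4,suppress=True)
s=r.get_state();print(s['tcp_pos'],s['eef_rot'],s['contact_force'],s['moment'],s['gripper_width'],s['gripper_force'],s['joints'])
a=snap('scene','s4');b=snap('top','t4')
crop('s4',280,120,400,250,5,'c4')
E
```

```text
[0.5392 0.1575 0.1901] [-179.9994   -0.0051  152.1951] [-0.4743  0.5712 -3.0863] [-0.0021  0.0795  0.0553] 0.007445708559784135 54.99989926815033 [  36.2425   11.5124  -16.8433   -0.0049  -61.6472 -154.0451]
```

View pics/c4.png

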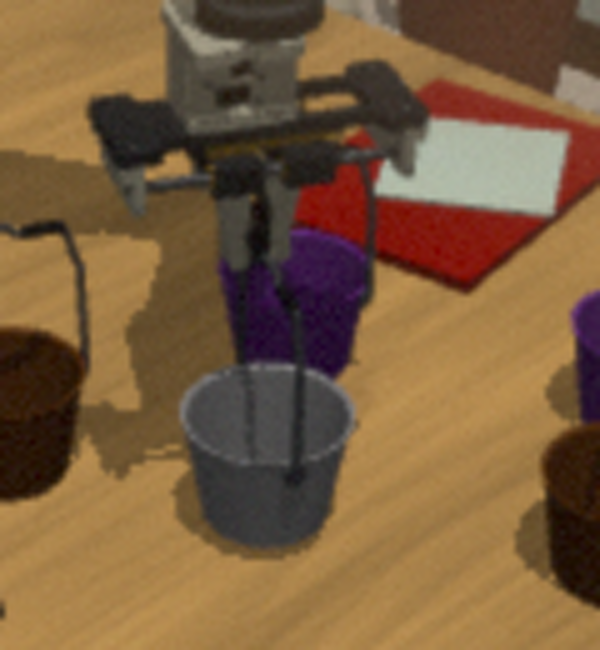

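The crop shows the pail off the table and looking level, with its rim centre at about (333.4,202.6) in full-image pixels. I'll check that against the prediction.

```bash
python3 - <<'E'
from h import *
np.set_printoptions(precision=4,suppress=True)
a=load('s4')
d=np.array([.4664,.8846,0]);e=np.array([.8846,-.4664,0]);z=np.array([0,0,1.])
for lift in (.005,.010,.0145):
  c=np.array([.5698,.1404,.08+lift]);print(lift,proj(a,[c]),'ears',(proj(a,[c+.058*e-.01*z,c-.058*e-.01*z])-[280,120])*5,'eye',(proj(a,[c+.111*z])-[280,120])*5)
th=np.linspace(0,2*np.pi,60)
P=proj(a,[c+.057*(np.cos(t)*d+np.sin(t)*e) for t in th]);im=cv2.imread('pics/c4.png')
print((P.min(0)-[280,120])*5,(P.max(0)-[280,120])*5)
p,R=pose();S=p-R[:,2]*.012;print('sleeve',S, 'eye est', S+.032*e+.006*z, 'rel pail',(S-c)@d,(S-c)@e)
print(go([.56,.13,.32]))
E
```

```text
0.005 [[332.476 205.185]] ears [[291.1344 490.6741]
 [234.9607 389.6821]] eye [[266.0241 279.5724]]
0.01 [[332.5073 203.9276]] ears [[291.3615 484.3347]
 [235.0537 383.5582]] eye [[266.1967 272.6287]]
0.0145 [[332.5357 202.7913]] ears [[291.5667 478.6046]
 [235.1377 378.0246]] eye [[266.3527 266.352 ]]
[174.2073 364.449 ] [351.384  467.0879]
sleeve [0.5392 0.1575 0.202 ] eye est [0.5675 0.1426 0.208 ] rel pail 0.0008574702251614146 -0.03503358779944742
[-0.208  -0.0977 -0.8668]
```

Call:
{"op": "play_rows", "data": {
  "rows": [
    {"slide": [0, 0, -0.03], "delta_rot": [0, 0, 0], "fingers": -1},
    {"slide": [0, 0, -0.06], "delta_rot": [0, 0, 0], "fingers": -1},
    {"slide": [0, 0, -0.08], "delta_rot": [0, 0, 0], "fingers": -1},
    {"slide": [0, 0, -0.09], "delta_rot": [0, 0, 0], "fingers": -1},
    {"slide": [0, 0, -0.09], "delta_rot": [0, 0, 0], "fingers": -1},
    {"slide": [0, 0, -0.08], "delta_rot": [0, 0, 0], "fingers": -1},
    {"slide": [0, 0, -0.06], "delta_rot": [0, 0, 0], "fingers": -1},
    {"slide": [0, 0, -0.03], "delta_rot": [0, 0, 0], "fingers": -1}
  ]
}}

```text
time_s: 11.0
tcp_pos: [0.5394, 0.1576, 0.2687]
eef_rot: [180.0, 0.0, 152.2]
contact_force: [-0.2, -0.4, -3.9]
gripper_width: 0.0071
gripper_force: 55.0
```

Call:
{"op": "play_rows", "data": {
  "rows": [
    {"slide": [0, 0, 0], "delta_rot": [0, 0, -0.5], "fingers": -1},
    {"slide": [0, 0, 0], "delta_rot": [0, 0, -1], "fingers": -1},
    {"slide": [0, 0, 0], "delta_rot": [0, 0, -1], "fingers": -1},
    {"slide": [0, 0, 0], "delta_rot": [0, 0, -1], "fingers": -1},
    {"slide": [0, 0, 0], "delta_rot": [0, 0, -1], "fingers": -1},
    {"slide": [0, 0, 0], "delta_rot": [0, 0, -1], "fingers": -1},
    {"slide": [0, 0, 0], "delta_rot": [0, 0, -0.7], "fingers": -1},
    {"slide": [0, 0, 0], "delta_rot": [0, 0, -0.34], "fingers": -1}
  ]
}}

```text
time_s: 12.0
tcp_pos: [0.5391, 0.1574, 0.2678]
eef_rot: [-180.0, -0.0, -177.8]
contact_force: [0.2, 1.1, -2.8]
gripper_width: 0.0071
gripper_force: 55.0
```

```bash
python3 - <<'E'
from h import *
np.set_printoptions(precision=4,suppress=True)
s=r.get_state();print(s['tcp_pos'],s['eef_rot'],s['contact_force'],s['moment'],s['gripper_width'],s['joints'])
print(go([.553,-.06,.267]))
E
```

```text
[0.5391 0.1574 0.2678] [-179.9795   -0.0412 -177.7723] [ 0.1906  1.1009 -2.7804] [-0.0373  0.0941 -0.0013] 0.007140434534710001 [  36.2422    8.49    -10.1208   -0.0064  -71.4348 -124.0125]
[-0.0362 -1.4519  0.0058]
```

Call:
{"op": "play_rows", "data": {
  "rows": [
    {"slide": [0, -0.02, 0], "delta_rot": [0, 0, 0], "fingers": -1},
    {"slide": [0, -0.05, 0], "delta_rot": [0, 0, 0], "fingers": -1},
    {"slide": [-0.01, -0.08, 0], "delta_rot": [0, 0, 0], "fingers": -1},
    {"slide": [-0.01, -0.1, 0], "delta_rot": [0, 0, 0], "fingers": -1},
    {"slide": [0, -0.12, 0], "delta_rot": [0, 0, 0], "fingers": -1},
    {"slide": [0, -0.12, 0], "delta_rot": [0, 0, 0], "fingers": -1},
    {"slide": [-0.01, -0.12, 0], "delta_rot": [0, 0, 0], "fingers": -1},
    {"slide": [0, -0.12, 0], "delta_rot": [0, 0, 0], "fingers": -1}
  ]
}}

```text
time_s: 13.0
tcp_pos: [0.5481, 0.0469, 0.2681]
eef_rot: [-180.0, 0.0, -177.8]
contact_force: [-0.1, -1.2, -3.6]
gripper_width: 0.0075
gripper_force: 55.0
```

Call:
{"op": "play_rows", "data": {
  "rows": [
    {"slide": [0, -0.12, 0], "delta_rot": [0, 0, 0], "fingers": -1},
    {"slide": [0, -0.12, 0], "delta_rot": [0, 0, 0], "fingers": -1},
    {"slide": [0, -0.12, 0], "delta_rot": [0, 0, 0], "fingers": -1},
    {"slide": [0, -0.11, 0], "delta_rot": [0, 0, 0], "fingers": -1},
    {"slide": [0, -0.09, 0], "delta_rot": [0, 0, 0], "fingers": -1},
    {"slide": [0, -0.07, 0], "delta_rot": [0, 0, 0], "fingers": -1},
    {"slide": [0, -0.05, 0], "delta_rot": [0, 0, 0], "fingers": -1},
    {"slide": [0, -0.03, 0], "delta_rot": [0, 0, 0], "fingers": -1}
  ]
}}

```text
time_s: 14.0
tcp_pos: [0.552, -0.0585, 0.2681]
eef_rot: [180.0, -0.0, -177.8]
contact_force: [0.3, -0.6, -3.2]
gripper_width: 0.0071
gripper_force: 55.0
```

Call:
{"op": "play_rows", "data": {
  "rows": [
    {"slide": [0, 0, 0], "delta_rot": [0, 0, 0], "fingers": -1},
    {"slide": [0, 0, 0], "delta_rot": [0, 0, 0], "fingers": -1},
    {"slide": [0, 0, 0], "delta_rot": [0, 0, 0], "fingers": -1},
    {"slide": [0, 0, 0], "delta_rot": [0, 0, 0], "fingers": -1}
  ]
}}

```text
time_s: 14.5
tcp_pos: [0.552, -0.0579, 0.2681]
eef_rot: [180.0, 0.0, -177.8]
contact_force: [0.6, 0.1, -3.5]
gripper_width: 0.0073
gripper_force: 55.0
```

```bash
python3 - <<'E'
from h import *
np.set_printoptions(precision=4,suppress=True)
s=r.get_state();print(s['tcp_pos'],s['eef_rot'],s['contact_force'],s['moment'])
print(go([.553,-.1663,.267]))
a=snap('scene','s5');b=snap('top','t5')
R=lambda i,x0,y0,x1,y1,s:cv2.resize(i[y0:y1,x0:x1],None,fx=s,fy=s,interpolation=cv2.INTER_CUBIC)
cv2.imwrite('pics/c5.png',np.hstack([R(a['image'],220,140,320,260,5),R(b['image'],340,150,400,270,5)]))
E
```

```text
[ 0.552  -0.0579  0.2681] [ 179.9992    0.003  -177.8045] [ 0.5587  0.1245 -3.5189] [-0.0509  0.0839 -0.0135]
[ 0.021  -0.7221  0.0076]
```

View pics/c5.png

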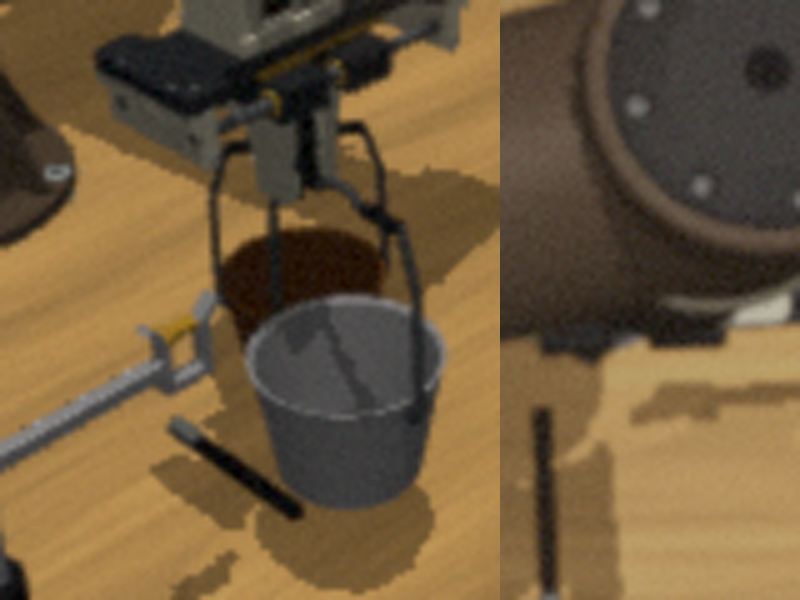

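The crop shows the pail hanging from the one held sleeve. The bare bend is at crop (345,187), the free sleeve at (380,215), the near ear at (415,412) and the rim centre at (345,355). The hook at (180,345) is clear of it. I'll fit the offset and tilt.

```bash
python3 - <<'E'
from h import *
from scipy.optimize import least_squares
np.set_printoptions(precision=4,suppress=True)
a=load('s5');p,R=pose()
e=-R[:,0];d=R[:,1];z=np.array([0,0,1.])
obs=np.array([[380,215],[415,412],[345,355],[345,187]])
obs=(obs+.5)/5+[220,140]-.5
def model(q):
    off,h,tilt,sw=q
    E=p+off*e+h*z     # eye
    # local frame: tilt about d (bar slope), sw: pail/bail swing about e
    x=np.cos(tilt)*e+np.sin(tilt)*z; u=np.cos(tilt)*z-np.sin(tilt)*e
    u=u*np.cos(sw)+d*np.sin(sw)
    ax=E-.121*u
    return [E+.032*x-.006*u, ax+.058*x, ax+.010*u, E]
f=lambda q:(proj(a,model(q))-obs).ravel()
s=least_squares(f,[.033,.017,0,0]);print(s.x,np.degrees(s.x[2:]),s.fun.reshape(-1,2))
s=least_squares(lambda q:np.r_[f(q),(q[3])*200],[.033,.017,0,0]);print(s.x,np.degrees(s.x[2:]),s.fun)
m=model([.033,.017,0,0]);print((proj(a,m)-obs))
E
```

```text
[ 0.038   0.0201 -0.0135  0.0269] [-0.7726  1.5392] [[ 0.6251  0.3847]
 [ 0.3543  0.3531]
 [-0.2538 -0.1364]
 [-0.8109 -0.5592]]
[ 0.0372  0.0189 -0.0277  0.0006] [-1.5874  0.0366] [ 0.4697  0.7774  0.5573  0.0318 -0.0402 -0.5767 -0.9788 -0.2736  0.1278]
[[-0.5981  0.5375]
 [ 0.3557 -0.01  ]
 [-0.2778 -0.193 ]
 [-2.0411 -0.2319]]
```

Call:
{"op": "play_rows", "data": {
  "rows": [
    {"slide": [0, -0.02, 0], "delta_rot": [0, 0, 0], "fingers": -1},
    {"slide": [0, -0.05, 0], "delta_rot": [0, 0, 0], "fingers": -1},
    {"slide": [0, -0.08, 0], "delta_rot": [0, 0, 0], "fingers": -1},
    {"slide": [0.02, -0.1, 0], "delta_rot": [0, 0, 0], "fingers": -1},
    {"slide": [0.01, -0.1, 0], "delta_rot": [0, 0, 0], "fingers": -1},
    {"slide": [0, -0.1, 0], "delta_rot": [0, 0, 0], "fingers": -1},
    {"slide": [0, -0.09, 0], "delta_rot": [0, 0, 0], "fingers": -1},
    {"slide": [0, -0.07, 0], "delta_rot": [0, 0, 0], "fingers": -1}
  ]
}}

```text
time_s: 15.6
tcp_pos: [0.551, -0.1508, 0.2681]
eef_rot: [-180.0, -0.0, -177.9]
contact_force: [-0.4, -0.4, -3.4]
gripper_width: 0.0072
gripper_force: 55.0
```

Call:
{"op": "play_rows", "data": {
  "rows": [
    {"slide": [0, -0.06, 0], "delta_rot": [0, 0, 0], "fingers": -1},
    {"slide": [0, -0.03, 0], "delta_rot": [0, 0, 0], "fingers": -1},
    {"slide": [0, 0, 0], "delta_rot": [0, 0, 0], "fingers": -1},
    {"slide": [0, 0, 0], "delta_rot": [0, 0, 0], "fingers": -1},
    {"slide": [0, 0, 0], "delta_rot": [0, 0, 0], "fingers": -1},
    {"slide": [0, 0, 0], "delta_rot": [0, 0, 0], "fingers": -1}
  ]
}}

```text
time_s: 16.35
tcp_pos: [0.5515, -0.163, 0.2682]
eef_rot: [180.0, 0.0, -177.8]
contact_force: [-0.1, -1.0, -1.9]
gripper_width: 0.0071
gripper_force: 55.0
```

```bash
python3 - <<'E'
from h import *
np.set_printoptions(precision=4,suppress=True)
s=r.get_state();print(s['tcp_pos'],s['eef_rot'],s['contact_force'],s['moment'])
print(go([.551,-.164,.267]))
a=snap('scene','s6')
crop('s6',210,140,310,240,6,'c6')
p,R=pose();e=-R[:,0]
E=p+.0355*e+[0,0,.0185]
print('eye',E,'crop',(proj(a,[E,E-[0,0,.03],[.586,-.165,.2565],[.586,-.165,.2185],[.586,-.165,.2475]])-[210,140]+.5)*6)
E
```

```text
[ 0.5515 -0.163   0.2682] [ 179.9965    0.0086 -177.8013] [-0.1365 -0.9686 -1.9378] [-0.0227  0.0953  0.0046]
[ 0.0038 -0.0065  0.0079]
eye [ 0.587  -0.1617  0.2867] crop [[274.6493 315.1814]
 [280.9337 373.9058]
 [273.2402 376.4254]
 [281.0809 448.0862]
 [275.1263 393.6702]]
```

View pics/c6.png

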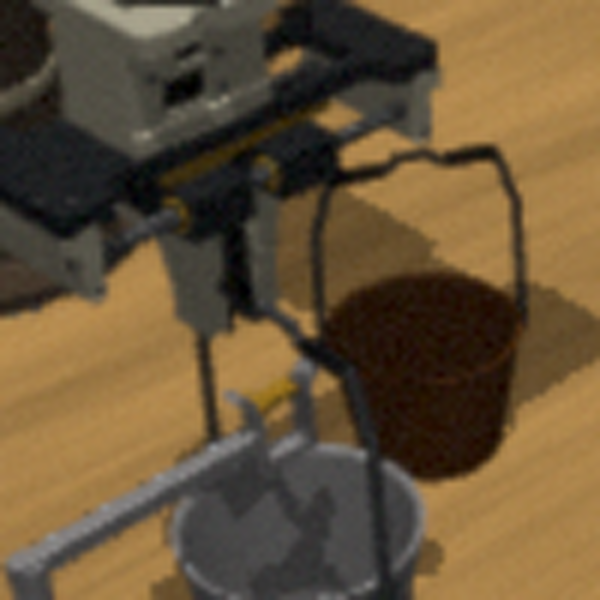

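The crop shows the bail's bare bend at about (280,318), above the gate at (274,397), with the hook between bail and rim. The bend sits about 2 mm too far along +x, so I'll correct that and lower to just above the gate.

Call:
{"op": "play_rows", "data": {
  "rows": [
    {"slide": [0.015, -0.005, 0.02], "delta_rot": [0, 0, 0], "fingers": -1},
    {"slide": [0, 0, 0.04], "delta_rot": [0, 0, 0], "fingers": -1},
    {"slide": [0, 0, 0.05], "delta_rot": [0, 0, 0], "fingers": -1},
    {"slide": [0, 0, 0.05], "delta_rot": [0, 0, 0], "fingers": -1},
    {"slide": [0, 0, 0.03], "delta_rot": [0, 0, 0], "fingers": -1},
    {"slide": [0, 0, 0.01], "delta_rot": [0, 0, 0], "fingers": -1},
    {"slide": [0, 0, 0], "delta_rot": [0, 0, 0], "fingers": -1},
    {"slide": [0, 0, 0], "delta_rot": [0, 0, 0], "fingers": -1}
  ],
  "squeeze": 60
}}

```text
time_s: 17.4
tcp_pos: [0.5495, -0.1641, 0.2384]
eef_rot: [-180.0, 0.0, -177.8]
contact_force: [-0.1, -0.4, -3.2]
gripper_width: 0.0073
gripper_force: 60.0
```

```bash
python3 - <<'E'
from h import *
np.set_printoptions(precision=4,suppress=True)
s=r.get_state();print(s['tcp_pos'],s['eef_rot'],s['contact_force'],s['moment'])
a=snap('scene','s7');b=snap('top','t7')
R=lambda i,x0,y0,x1,y1,s:cv2.resize(i[y0:y1,x0:x1],None,fx=s,fy=s,interpolation=cv2.INTER_CUBIC)
cv2.imwrite('pics/c7.png',np.hstack([R(a['image'],225,170,285,230,10)]))
E
```

```text
[ 0.5495 -0.1641  0.2384] [-179.9968    0.0278 -177.8206] [-0.1251 -0.3827 -3.2234] [-0.0195  0.0722 -0.0049]
```

View pics/c7.png

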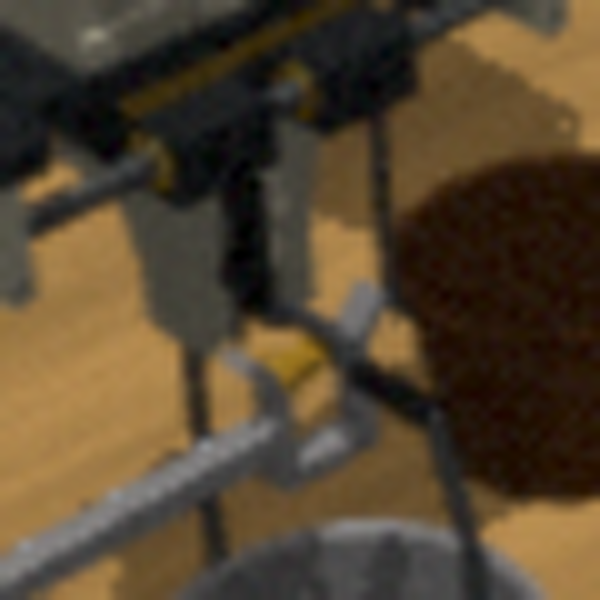

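The crop shows the bare bend at about (312,320), between the hook tips at (238,360) and (367,295) and above the brass gate at (295,360). It is slightly toward the outer side. I'll shift it 1.5 mm and press slowly.

Call:
{"op": "play_rows", "data": {
  "rows": [
    {"slide": [0, -0.01, 0.01], "delta_rot": [0, 0, 0], "fingers": -1},
    {"slide": [0, 0, 0.01], "delta_rot": [0, 0, 0], "fingers": -1},
    {"slide": [0, 0, 0.01], "delta_rot": [0, 0, 0], "fingers": -1},
    {"slide": [0, 0, 0], "delta_rot": [0, 0, 0], "fingers": -1}
  ]
}}

```text
time_s: 18.0
tcp_pos: [0.5494, -0.1657, 0.2339]
eef_rot: [-180.0, 0.0, -177.8]
contact_force: [-1.4, 0.1, 0.6]
gripper_width: 0.0074
gripper_force: 60.0
```

Call:
{"op": "play_rows", "data": {
  "rows": [
    {"slide": [0, 0, 0.01], "delta_rot": [0, 0, 0], "fingers": -1},
    {"slide": [0, 0, 0.01], "delta_rot": [0, 0, 0], "fingers": -1},
    {"slide": [0, 0, 0], "delta_rot": [0, 0, 0], "fingers": -1}
  ]
}}

```text
time_s: 18.38
tcp_pos: [0.5495, -0.1657, 0.231]
eef_rot: [-180.0, 0.0, -177.8]
contact_force: [-1.5, 0.9, 3.8]
gripper_width: 0.0069
gripper_force: 60.0
```

Call:
{"op": "play_rows", "data": {
  "rows": [
    {"slide": [0, 0, 0.01], "delta_rot": [0, 0, 0], "fingers": -1},
    {"slide": [0, 0, 0.01], "delta_rot": [0, 0, 0], "fingers": -1},
    {"slide": [0, 0, 0], "delta_rot": [0, 0, 0], "fingers": -1}
  ]
}}

```text
time_s: 18.75
tcp_pos: [0.5496, -0.1659, 0.2278]
eef_rot: [-180.0, 0.0, -177.8]
contact_force: [-1.9, 0.2, 4.9]
gripper_width: 0.0075
gripper_force: 60.0
```

Call:
{"op": "play_rows", "data": {
  "rows": [
    {"slide": [0.008, 0, 0.007], "delta_rot": [0, 0, 0], "fingers": -1},
    {"slide": [0, 0, 0.007], "delta_rot": [0, 0, 0], "fingers": -1},
    {"slide": [0, 0, 0], "delta_rot": [0, 0, 0], "fingers": -1}
  ]
}}

```text
time_s: 19.12
tcp_pos: [0.5494, -0.1659, 0.2263]
eef_rot: [-180.0, 0.2, -177.8]
contact_force: [0.6, -0.4, 4.7]
gripper_width: 0.0071
gripper_force: 60.0
```

```bash
python3 - <<'E'
from h import *
np.set_printoptions(precision=4,suppress=True)
s=r.get_state();print(s['tcp_pos'],s['contact_force'],s['moment'])
a=snap('scene','s8')
E
```

```text
[ 0.5494 -0.1659  0.2263] [ 0.5623 -0.363   4.6905] [-0.2114 -0.3846  0.0415]
```

Call:
{"op": "play_rows", "data": {
  "rows": [
    {"slide": [0, 0, 0.01], "delta_rot": [0, 0, 0], "fingers": -1},
    {"slide": [0, 0, 0.01], "delta_rot": [0, 0, 0], "fingers": -1},
    {"slide": [0, 0, 0], "delta_rot": [0, 0, 0], "fingers": -1}
  ]
}}

```text
time_s: 19.55
tcp_pos: [0.5491, -0.1655, 0.2229]
eef_rot: [-180.0, 0.1, -177.8]
contact_force: [2.0, 1.6, 4.0]
gripper_width: 0.0073
gripper_force: 60.0
```

Call:
{"op": "play_rows", "data": {
  "rows": [
    {"slide": [0, 0, 0.01], "delta_rot": [0, 0, 0], "fingers": -1},
    {"slide": [0, 0, 0.01], "delta_rot": [0, 0, 0], "fingers": -1},
    {"slide": [0, 0, 0], "delta_rot": [0, 0, 0], "fingers": -1}
  ]
}}

```text
time_s: 19.92
tcp_pos: [0.5485, -0.1653, 0.2194]
eef_rot: [180.0, 0.0, -177.8]
contact_force: [1.4, 3.4, 3.7]
gripper_width: 0.007
gripper_force: 60.0
```

Call:
{"op": "play_rows", "data": {
  "rows": [
    {"slide": [0, 0, 0.01], "delta_rot": [0, 0, 0], "fingers": -1},
    {"slide": [0, 0, 0.01], "delta_rot": [0, 0, 0], "fingers": -1},
    {"slide": [0, 0, 0], "delta_rot": [0, 0, 0], "fingers": -1}
  ]
}}

```text
time_s: 20.3
tcp_pos: [0.5479, -0.1655, 0.216]
eef_rot: [180.0, -0.0, -177.8]
contact_force: [0.8, 3.2, 1.8]
gripper_width: 0.0075
gripper_force: 60.0
```

Call:
{"op": "play_rows", "data": {
  "rows": [
    {"slide": [0, 0, 0.01], "delta_rot": [0, 0, 0], "fingers": -1},
    {"slide": [0, 0, 0], "delta_rot": [0, 0, 0], "fingers": -1}
  ]
}}

```text
time_s: 20.55
tcp_pos: [0.5478, -0.1656, 0.2147]
eef_rot: [180.0, -0.0, -177.8]
contact_force: [0.2, 3.0, 1.3]
gripper_width: 0.007
gripper_force: 60.0
```

Call:
{"op": "play_rows", "data": {
  "rows": [
    {"slide": [0, 0, 0.01], "delta_rot": [0, 0, 0], "fingers": -1},
    {"slide": [0, 0, 0], "delta_rot": [0, 0, 0], "fingers": -1}
  ]
}}

```text
time_s: 20.8
tcp_pos: [0.5476, -0.1653, 0.2128]
eef_rot: [180.0, -0.1, -177.8]
contact_force: [0.1, 4.5, -2.2]
gripper_width: 0.0068
gripper_force: 60.1
```

Call:
{"op": "play_rows", "data": {
  "rows": [
    {"slide": [0, 0, 0.01], "delta_rot": [0, 0, 0], "fingers": -1},
    {"slide": [0, 0, 0], "delta_rot": [0, 0, 0], "fingers": -1}
  ]
}}

```text
time_s: 21.05
tcp_pos: [0.5475, -0.166, 0.2112]
eef_rot: [-180.0, -0.1, -177.8]
contact_force: [0.4, -0.2, -3.8]
gripper_width: 0.0075
gripper_force: 60.0
```

```bash
python3 - <<'E'
from h import *
np.set_printoptions(precision=4,suppress=True)
s=r.get_state();print(s['tcp_pos'],s['contact_force'],s['moment'])
E
```

```text
[ 0.5475 -0.166   0.2112] [ 0.434  -0.1703 -3.7804] [ 0.0304  0.0952 -0.0058]
```

The bar has slipped past the gate: the sideways force is gone and the pail's weight is back on the tool. Next I lower it to the slot's bottom.

Call:
{"op": "play_rows", "data": {
  "rows": [
    {"slide": [0, 0, 0.01], "delta_rot": [0, 0, 0], "fingers": -1},
    {"slide": [0, 0, 0.01], "delta_rot": [0, 0, 0], "fingers": -1},
    {"slide": [0, 0, 0], "delta_rot": [0, 0, 0], "fingers": -1},
    {"slide": [0, 0, 0], "delta_rot": [0, 0, 0], "fingers": -1}
  ]
}}

```text
time_s: 21.55
tcp_pos: [0.5482, -0.1657, 0.2091]
eef_rot: [-180.0, 0.0, -177.8]
contact_force: [-0.5, -0.3, -3.7]
gripper_width: 0.0069
gripper_force: 60.0
```

Call:
{"op": "play_rows", "data": {
  "rows": [
    {"slide": [0, 0, 0.007], "delta_rot": [0, 0, 0], "fingers": -1},
    {"slide": [0, 0, 0], "delta_rot": [0, 0, 0], "fingers": -1},
    {"slide": [0, 0, 0], "delta_rot": [0, 0, 0], "fingers": -1}
  ]
}}

```text
time_s: 21.92
tcp_pos: [0.5481, -0.1657, 0.208]
eef_rot: [-180.0, 0.0, -177.8]
contact_force: [-1.2, -0.1, -3.7]
gripper_width: 0.0071
gripper_force: 60.0
```

Call:
{"op": "play_rows", "data": {
  "rows": [
    {"slide": [0, 0, 0.007], "delta_rot": [0, 0, 0], "fingers": -1},
    {"slide": [0, 0, 0], "delta_rot": [0, 0, 0], "fingers": -1},
    {"slide": [0, 0, 0], "delta_rot": [0, 0, 0], "fingers": -1}
  ]
}}

```text
time_s: 22.3
tcp_pos: [0.5481, -0.1656, 0.2069]
eef_rot: [-180.0, -0.0, -177.8]
contact_force: [-0.4, 0.5, -4.6]
gripper_width: 0.0072
gripper_force: 60.0
```

Call:
{"op": "play_rows", "data": {
  "rows": [
    {"slide": [0, 0, 0.007], "delta_rot": [0, 0, 0], "fingers": -1},
    {"slide": [0, 0, 0], "delta_rot": [0, 0, 0], "fingers": -1},
    {"slide": [0, 0, 0], "delta_rot": [0, 0, 0], "fingers": -1}
  ]
}}

```text
time_s: 22.68
tcp_pos: [0.5481, -0.1656, 0.2059]
eef_rot: [180.0, 0.0, -177.8]
contact_force: [-0.6, 0.1, -3.6]
gripper_width: 0.007
gripper_force: 60.0
```

Call:
{"op": "play_rows", "data": {
  "rows": [
    {"slide": [0, 0, 0.007], "delta_rot": [0, 0, 0], "fingers": -1},
    {"slide": [0, 0, 0], "delta_rot": [0, 0, 0], "fingers": -1},
    {"slide": [0, 0, 0], "delta_rot": [0, 0, 0], "fingers": -1}
  ]
}}

```text
time_s: 23.05
tcp_pos: [0.5482, -0.1657, 0.2049]
eef_rot: [-180.0, 0.0, -177.8]
contact_force: [0.0, -0.7, -2.8]
gripper_width: 0.0071
gripper_force: 60.0
```

Call:
{"op": "play_rows", "data": {
  "rows": [
    {"slide": [0, 0, 0.007], "delta_rot": [0, 0, 0], "fingers": -1},
    {"slide": [0, 0, 0], "delta_rot": [0, 0, 0], "fingers": -1},
    {"slide": [0, 0, 0], "delta_rot": [0, 0, 0], "fingers": -1}
  ]
}}

```text
time_s: 23.42
tcp_pos: [0.5483, -0.1657, 0.2041]
eef_rot: [-180.0, 0.0, -177.8]
contact_force: [-0.6, -0.3, -0.8]
gripper_width: 0.0072
gripper_force: 60.0
```

```bash
python3 - <<'E'
from h import *
np.set_printoptions(precision=4,suppress=True)
s=r.get_state();print(s['tcp_pos'],s['contact_force'],s['moment'])
E
```

```text
[ 0.5483 -0.1657  0.2041] [-0.5674 -0.2807 -0.7537] [-0.078   0.1508 -0.0368]
```

Call:
{"op": "play_rows", "data": {
  "rows": [
    {"slide": [0, 0, 0.003], "delta_rot": [0, 0, 0], "fingers": -1},
    {"slide": [0, 0, 0], "delta_rot": [0, 0, 0], "fingers": -1},
    {"slide": [0, 0, 0], "delta_rot": [0, 0, 0], "fingers": -1}
  ],
  "squeeze": 20
}}

```text
time_s: 23.8
tcp_pos: [0.5483, -0.1657, 0.2035]
eef_rot: [-180.0, 0.0, -177.8]
contact_force: [-0.4, 0.2, 0.5]
gripper_width: 0.008
gripper_force: 20.0
```

Call:
{"op": "play_rows", "data": {
  "rows": [
    {"slide": [0, 0, 0], "delta_rot": [0, 0, 0], "fingers": -0.8},
    {"slide": [0, 0, 0], "delta_rot": [0, 0, 0], "fingers": -0.7},
    {"slide": [0, 0, 0], "delta_rot": [0, 0, 0], "fingers": -0.5},
    {"slide": [0, 0, 0], "delta_rot": [0, 0, 0], "fingers": -0.3},
    {"slide": [0, 0, 0], "delta_rot": [0, 0, 0], "fingers": -0.3},
    {"slide": [0, 0, 0], "delta_rot": [0, 0, 0], "fingers": -0.3}
  ],
  "squeeze": 5
}}

```text
time_s: 24.55
tcp_pos: [0.5481, -0.1656, 0.2033]
eef_rot: [180.0, -0.0, -177.8]
contact_force: [0.2, 0.6, -0.1]
gripper_width: 0.0307
gripper_force: 0.0
```

Call:
{"op": "play_rows", "data": {
  "rows": [
    {"slide": [0, 0, -0.03], "delta_rot": [0, 0, 0], "fingers": -0.3},
    {"slide": [0, 0, -0.06], "delta_rot": [0, 0, 0], "fingers": -0.3},
    {"slide": [0, 0, -0.12], "delta_rot": [0, 0, 0], "fingers": -0.3},
    {"slide": [0, 0, -0.2], "delta_rot": [0, 0, 0], "fingers": -0.3},
    {"slide": [0, 0, -0.3], "delta_rot": [0, 0, 0], "fingers": -0.3},
    {"slide": [0.3, 0, -0.1], "delta_rot": [0, 0, 0], "fingers": -0.3},
    {"slide": [0, 0, 0], "delta_rot": [0, 0, 0], "fingers": -0.3},
    {"slide": [0, 0, 0], "delta_rot": [0, 0, 0], "fingers": -0.3}
  ]
}}

```text
time_s: 25.55
tcp_pos: [0.5032, -0.1673, 0.3255]
eef_rot: [180.0, 0.1, -177.8]
contact_force: [0.0, -1.1, -0.3]
gripper_width: 0.0307
gripper_force: 0.0
```

```bash
python3 - <<'E'
from h import *
a=snap('scene','s9')
s=r.get_state();print(s['tcp_pos'],s['contact_force'],s['gripper_width'],s['time_s'])
crop('s9',205,160,315,260,6,'c9')
E
```

```text
[ 0.50329476 -0.16726306  0.32488021] [0.25918165 0.49435687 0.07275428] 0.030433627210783944 25.6
```

View pics/c9.png

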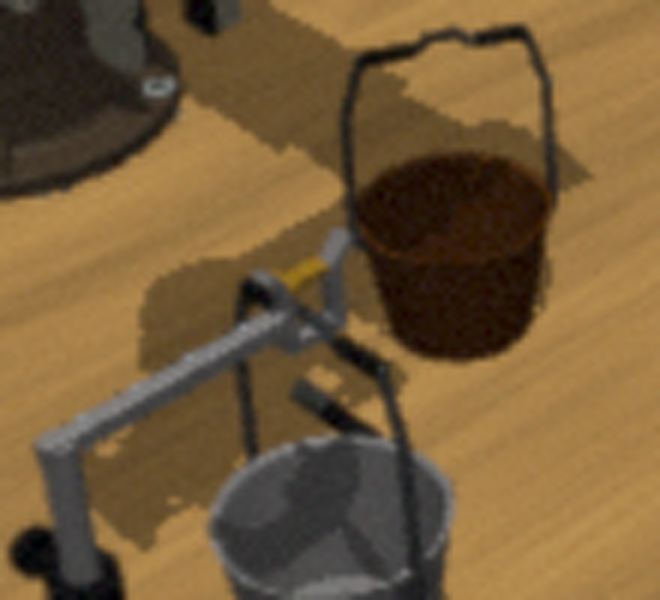

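The crop shows the bail's bend at the bottom of the hook, around (290,315), with the brass gate shut above it at (305,270). The pail hangs level and the gripper is clear. I'll let it settle and check for stillness numerically.

Call:
{"op": "play_rows", "data": {
  "rows": [
    {"slide": [0, 0, 0], "delta_rot": [0, 0, 0], "fingers": -0.3},
    {"slide": [0, 0, 0], "delta_rot": [0, 0, 0], "fingers": -0.3},
    {"slide": [0, 0, 0], "delta_rot": [0, 0, 0], "fingers": -0.3},
    {"slide": [0, 0, 0], "delta_rot": [0, 0, 0], "fingers": -0.3},
    {"slide": [0, 0, 0], "delta_rot": [0, 0, 0], "fingers": -0.3},
    {"slide": [0, 0, 0], "delta_rot": [0, 0, 0], "fingers": -0.3},
    {"slide": [0, 0, 0], "delta_rot": [0, 0, 0], "fingers": -0.3},
    {"slide": [0, 0, 0], "delta_rot": [0, 0, 0], "fingers": -0.3}
  ]
}}

```text
time_s: 26.6
tcp_pos: [0.5031, -0.1674, 0.3248]
eef_rot: [180.0, 0.0, -177.8]
contact_force: [-0.6, -0.2, 0.1]
gripper_width: 0.0305
gripper_force: 0.0
```

```bash
python3 - <<'E'
from h import *
g=lambda i:cv2.GaussianBlur(cv2.cvtColor(i,cv2.COLOR_BGR2GRAY),(0,0),1).astype(np.float32)
L=[g(cv2.imread('pics/s9.png'))]+[g(r.capture('scene')['image']) for _ in range(10)]
for nm,(x0,y0,x1,y1) in dict(pail=(235,225,295,275),still=(225,310,300,370)).items():
    print(nm,[tuple(np.round(cv2.phaseCorrelate(L[0][y0:y1,x0:x1],q[y0:y1,x0:x1])[0],2)) for q in L[1:]],[round(float(np.abs(q-L[0])[y0:y1,x0:x1].mean()),2) for q in L[1:]])
print(r.get_state()['time_s'])
E
```

```text
pail [(np.float64(-0.05), np.float64(-0.02)), (np.float64(-0.07), np.float64(-0.03)), (np.float64(-0.04), np.float64(-0.02)), (np.float64(-0.06), np.float64(-0.01)), (np.float64(-0.07), np.float64(0.06)), (np.float64(-0.01), np.float64(-0.01)), (np.float64(-0.03), np.float64(-0.05)), (np.float64(-0.04), np.float64(-0.0)), (np.float64(-0.13), np.float64(-0.0)), (np.float64(-0.04), np.float64(-0.01))] [0.59, 0.59, 0.59, 0.57, 0.59, 0.6, 0.59, 0.59, 0.61, 0.59]
still [(np.float64(0.5), np.float64(0.06)), (np.float64(0.46), np.float64(0.01)), (np.float64(0.5), np.float64(0.08)), (np.float64(0.54), np.float64(0.0)), (np.float64(0.47), np.float64(0.06)), (np.float64(0.45), np.float64(-0.0)), (np.float64(0.48), np.float64(0.07)), (np.float64(0.54), np.float64(-0.02)), (np.float64(0.5), np.float64(0.01)), (np.float64(0.45), np.float64(0.07))] [0.48, 0.51, 0.48, 0.46, 0.5, 0.49, 0.49, 0.47, 0.47, 0.48]
27.1
```

The pail is still, so I'm handing the job in.

```bash
python3 -c "
from plant import r
print(r.close_job())"
```

```text
the job is handed in; nothing more can be done
None
```

The metal pail hangs still and level by its bail in the bottom of the hook with the gate shut above it, and the job was handed in at about 27 s; pressing past the gate took about 8 N by the wrist readings.

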